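Sort samples for send-out

ROBOT

A 6-joint arm with a two-finger parallel gripper is mounted at the origin on the work surface. World frame = base frame: x ahead of the robot, y to its left, z up, the work surface at z = 0. Lengths are in m, angles in degrees, forces in N, time in s.
With the tool pointing down it reaches from about 0.425 to 0.95 m from the base axis. Payload 3.5 kg.
Tool frame: the origin (TCP) lies at the very end of the fingers, on their centre line; the grasp point (between the pads) lies env.pinch_z behind it (env.pinch_z is the distance from the TCP to the grasp point, in m); z points along the fingers, y is the line along which they close (so a half turn about z gives the same grasp; the last joint's range is limited). The gripper opens to 85 mm and grips with 20 to 120 N. Pads are 22 mm wide; open, the fingers measure 114 mm over their backs; the gripper's body (76 mm by 85 mm) begins 54 mm behind the grasp point. The pads swing forward as they close: fully open they stand 13 mm farther back than shut.
Start: joints at [-77.464, 16.404, 90.338, -0, 73.258, -8.594], TCP at [0.243, -0.63, 0.231] pointing down, gripper open.
Joint ranges: [-158.93, 158.93], [-51.34, 127.21], [12.03, 142.37], [-87.48, 267.48], [13.55, 161.25], [-162.69, 162.69]. Speed limits (degrees/s): [159.86, 159.86, 180, 180, 180, 180].

INTERFACE

Orientations are given as [roll, pitch, yaw] about the fixed x, y, z axes, in that order (R = Rz(yaw) Ry(pitch) Rx(roll)).
In Python, from plant import env, capture, job_done gives the robot as it stands.
- The arm moves only by the shell command python3 -m handwheel 'ROWS' [FORCE]. ROWS is JSON, one flat list of numbers, 7 for each row, row after row: the turn, a rotation vector about the tool's x, y, z in rad, then the shift along the tool's x, y, z in cm, then the finger opening in cm, from 0 to 8.54. In form: [ax, ay, az, dx, dy, dz, jaw, ax, ay, az, dx, dy, dz, jaw, ...]. A call has 1 to 12 rows; each row is the pose to reach, as a shift and turn from the pose commanded when the call began, along the tool's axes at that moment; what a row does not reach only later rows make up. A row lasts 1/12 s, in which the tool goes at most 41.7 mm and 7.16 degrees, less where a joint would pass 70% of its speed; a pose out of reach is approached as far as the arm can. A call with a gripper value outside its range is refused whole. The fingers move at their own pace and stop on an object; FORCE is the grip in N (left out, the last holds). Time passes only in rows, so rows that repeat a pose let the fingers close. It gives the time, the measured TCP pose, the force, the opening and the grip force at its end, in the units of the state.
- env.get_state(): the state, without advancing time (a new reading comes with each control period).
- capture(name): name is "scene" or "top" or "wrist"; returns a dict with "image" (384x512x3 uint8, red, green, blue), "fov_y" (degrees; the focal length in pixels is half the picture's height over the tangent of half this angle, whatever the lens; pixels are square), "cx", "cy" (the principal point, pixels), "eye" and "attitude" of the camera in the world. Camera axes: x right, y down, z forward; pixel columns grow to the right and rows downward; lengths in m; the calibration is good to about 2 mm. A picture is of the moment at which its call begins. There is no depth.
- job_done(): hands the job in; it is judged then, once.
The state is a dict: "time": time; "joint_positions": joint angles; "qd": joint speeds; "joint_torque": joint torques, N m; "position": TCP position; "tool_rot": TCP orientation; "force": force on the tool from outside, world axes, zero at the start; "ft_torque": the same for the moment, N m; "opening": finger opening in m; "grip_force": force on a finger pad.
Only numpy, scipy, OpenCV 4.12 (cv2) and the standard library are available. Lean on these libraries where they do the work, as an engineer would, in place of code of your own. Each camera call takes 0.05 s, during which the arm holds its last target. There are 200 camera calls.

TASK

Sort the samples on the bench for send-out: stand both specimen jars in the square bin, and lay exactly two of the three sample tubes (any two) in the long tray, each flat on its floor. Leave the third tube lying where it is as the retained sample, keep the jars upright all the way, and do not disturb anything else on the bench.

Things in the scene. Friction and masses are not known exactly. Their poses are not given: they have to be found in the camera images.
- tube0: sample tube lying on its side: white plastic, 104 mm long; round body 16 mm in diameter, hexagonal light-blue screw cap (18 mm across flats, 18 mm long) at its +x end and an 8 mm hexagonal white foot at its -x end, so that it does not roll. Origin on its axis at mid-length, 9 mm above what it lies on; x along the tube. About 25 g.
- tube1: sample tube lying on its side: white plastic, 104 mm long; round body 16 mm in diameter, hexagonal light-blue screw cap (18 mm across flats, 18 mm long) at its +x end and an 8 mm hexagonal white foot at its -x end, so that it does not roll. Origin on its axis at mid-length, 9 mm above what it lies on; x along the tube. About 25 g.
- tube2: sample tube lying on its side: white plastic, 104 mm long; round body 16 mm in diameter, hexagonal light-blue screw cap (18 mm across flats, 18 mm long) at its +x end and an 8 mm hexagonal white foot at its -x end, so that it does not roll. Origin on its axis at mid-length, 9 mm above what it lies on; x along the tube. About 25 g.
- jar0: specimen jar standing upright: white plastic body 44 mm in diameter, light-blue screw lid 48 mm in diameter and 14 mm thick on top, 62 mm tall in all. Origin at the centre of its underside, z up. About 70 g.
- jar1: specimen jar standing upright: white plastic body 44 mm in diameter, light-blue screw lid 48 mm in diameter and 14 mm thick on top, 62 mm tall in all. Origin at the centre of its underside, z up. About 70 g.
- tray: the long tray: low open aluminium tray, fixed; outside 230 mm (its x) by 130 mm (its y), 25 mm high, walls and floor 4 mm thick. Origin at the centre of its underside.
- bin: the square bin: open aluminium bin, fixed; outside 160 by 160 mm, 40 mm high, walls and floor 4 mm thick. Origin at the centre of its underside.
- timer: bystander among the tubes and jars: flat white digital timer, 60 x 60 x 18 mm. Origin at the centre of its underside.
- pipette: bystander: white hand pipette lying along the back of the bench, about 260 mm along its x (from -125 to +135 mm), 28 mm wide, 24 mm high. Origin on its underside.
- marker: bystander: black marker pen lying down, 120 mm along its x, 13 mm thick. Origin at the centre of its underside.
- tape: bystander: roll of paper tape lying flat, 76 mm in diameter, 19 mm high. Origin at the centre of its underside.
- beaker: bystander: glass beaker standing, 68 mm in diameter, 85 mm tall. Origin at the centre of its underside.
- bottle: bystander: white capped bottle standing, 60 mm in diameter, 150 mm tall. Origin at the centre of its underside.
Not all that is in view belongs to the job. Leave any pink look-alike of the tube2 alone.

How it is judged:
By the outcome, as a careful person would: the job done as asked, in the order asked, and still so for the second after the job is handed in, with the robot touching nothing.
It also fails if it takes over 72 s, if anything falls off the work surface, if the arm or the gripper's body presses on something with over 40 N, if the wrist force passes 120 N, or if a joint passes its speed limit or range.

## Working session

There is one attempt and no reset: what is moved stays moved. The work goes in short steps, Python scripts to look and compute and a shell command to move; the robot and the scene stay as the last step left them, time stands still between calls to the robot, and variables do not carry over. Pictures are saved under pics/ and viewed, at most 10 in all, crops included, and the job is handed in when it is done.

```bash
ls; mkdir -p pics; python3 - <<'E'
from plant import env,capture
import cv2,numpy as np
print(env.pinch_z, env.get_state())
for n in("scene","top"):
    c=capture(n); print(n,{k:v for k,v in c.items() if k!="image"})
    cv2.imwrite(f"pics/{n}0.png",cv2.resize(c["image"][:,:,::-1],(800,600),interpolation=cv2.INTER_CUBIC))
    np.save(f"{n}0.npy",c["image"])
E
```

```text
pics
0.0187 {'time': 0.0, 'joint_positions': array([-7.74649749e+01,  1.64559028e+01,  9.04241818e+01,  3.91660097e-04,
        7.32593950e+01, -8.59340247e+00]), 'qd': array([ 0.02936948, -0.00702634, -0.04617859, -0.12651117,  0.00367667,
       -0.04176079]), 'joint_torque': array([ 1.41191391e-03, -4.05978012e+01, -2.92624658e+01,  2.42269198e-05,
        5.71280703e-03, -3.04568701e-06]), 'position': array([ 0.24320267, -0.62894495,  0.22990556]), 'tool_rot': array([-1.79862142e+02, -2.12118132e-02,  2.11282888e+01]), 'force': array([ 1.06339799, -0.25891394, -0.40600236]), 'ft_torque': array([ 0.02340911,  0.0257582 , -0.01522909]), 'grip_force': 0.0, 'opening': 0.08538543924901827}
scene {'fov_y': 57.519186975289124, 'cx': 259.15008463694875, 'cy': 189.62262361092982, 'eye': array([0.97285065, 0.55140113, 0.50645822]), 'attitude': array([-122.30306478,    0.14984441,  142.05497541])}
top {'fov_y': 53.809377528378576, 'cx': 259.59962227421596, 'cy': 191.04209202586614, 'eye': array([0.37792796, 0.00741702, 1.0045984 ]), 'attitude': array([-171.27140851,    0.59545734,  -88.86542612])}
```

View pics/top0.png

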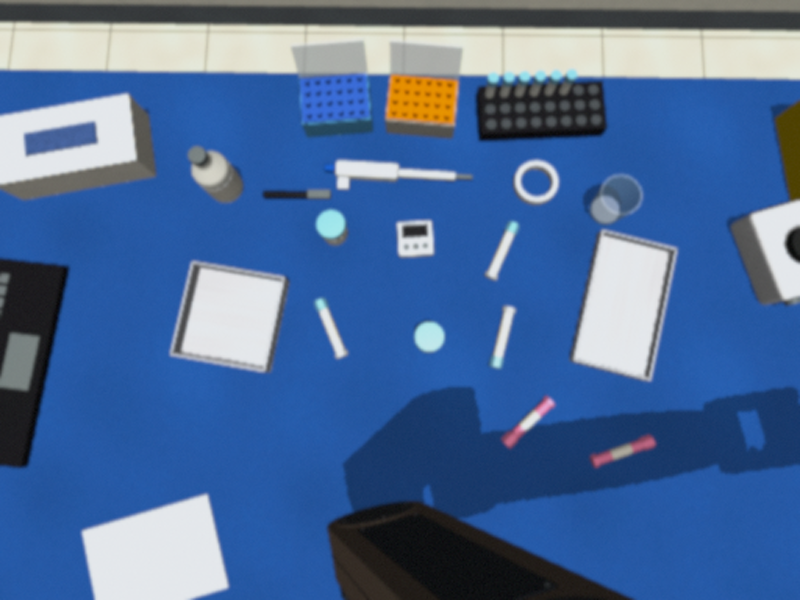

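View pics/scene0.png

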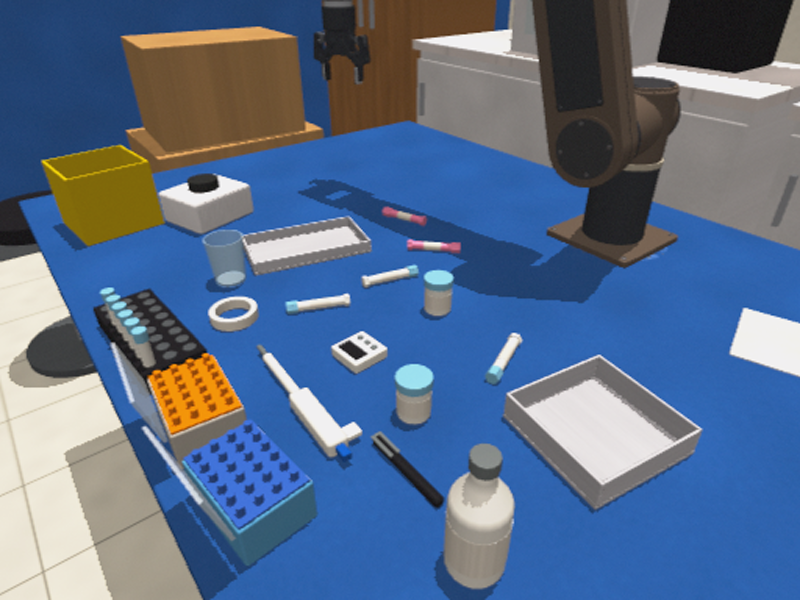

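The top view shows the bin at (230,316), the tray at (625,305), jar lids at (331,223) and (429,336), and tubes at (502,250), (503,337) and (331,328). The timer is at (415,238) and the pink look-alikes are at (528,422) and (623,451). The scene view agrees with this. Next I measure positions.

```bash
cat > h.py <<'E'
import numpy as np,cv2
from scipy.spatial.transform import Rotation as R
def cast(c,uv,z):
    f=192/np.tan(np.radians(c["fov_y"]/2)); uv=np.atleast_2d(uv).astype(float)
    d=np.c_[(uv[:,0]-c["cx"])/f,(uv[:,1]-c["cy"])/f,np.ones(len(uv))]
    d=R.from_euler("xyz",c["attitude"],degrees=True).apply(d); e=np.array(c["eye"])
    return (e+d*((z-e[2])/d[:,2])[:,None])[:,:2]
def go(s,x,y,z,yaw):   # tool-axis turn (rad) and shift (cm) from state to a tool-down pose
    a=R.from_euler("xyz",s["tool_rot"],degrees=True); b=R.from_euler("xyz",[180,0,yaw],degrees=True)
    return np.round((a.inv()*b).as_rotvec(),3),np.round(100*a.inv().apply(np.array([x,y,z])-s["position"]),2)
def blobs(c,amin=25):
    hsv=cv2.cvtColor(c["image"],cv2.COLOR_RGB2HSV)
    cyan=cv2.inRange(hsv,(80,40,140),(100,140,255)); white=cv2.inRange(hsv,(0,0,140),(180,45,255))
    o={}
    for n,m in(("cyan",cyan),("white",white),("both",cyan|white)):
        o[n]=[k for k in cv2.findContours(m,cv2.RETR_EXTERNAL,cv2.CHAIN_APPROX_NONE)[0] if cv2.contourArea(k)>=amin]
    return o
E
cat > m.py <<'E'
from plant import capture
from h import *
c=capture("top"); b=blobs(c,12)
for n,z in(("cyan",.062),("both",.009)):
    for k in b[n]:
        (u,v),_,_=cv2.minAreaRect(k)
        if v<60 : continue
        zz=z if n=="both" or cv2.contourArea(k)>150 else .012
        if n=="both":
            a=cv2.contourArea(k); zz=.025 if a>5000 else .04 if a>3000 else .009
        box=cast(c,cv2.boxPoints(cv2.minAreaRect(k)),zz)
        e=box[1]-box[0],box[2]-box[1]; L=[np.linalg.norm(q) for q in e]; q=e[int(np.argmax(L))]
        print(n,int(cv2.contourArea(k)),"uv",round(u),round(v),"xy",box.mean(0).round(4),"size",np.round(L,3),"ang",round(np.degrees(np.arctan2(q[1],q[0]))%180,1),"r",round(np.hypot(*box.mean(0)),3))
E
python3 m.py
```

```text
cyan 27 uv 317 231 xy [ 0.4274 -0.131 ] size [0.016 0.016] ang 91.1 r 0.447
cyan 255 uv 274 215 xy [ 0.4627 -0.0183] size [0.043 0.045] ang 0.6 r 0.463
cyan 31 uv 205 195 xy [0.5182 0.1655] size [0.017 0.017] ang 46.4 r 0.544
cyan 28 uv 328 145 xy [ 0.6589 -0.1606] size [0.019 0.016] ang 154.1 r 0.678
cyan 243 uv 212 143 xy [0.6454 0.1464] size [0.044 0.048] ang 2.0 r 0.662
both 4554 uv 98 356 xy [0.1146 0.4045] size [0.205 0.148] ang 103.5 r 0.42
both 44 uv 398 289 xy [ 0.2847 -0.3362] size [0.033 0.011] ang 108.9 r 0.441
both 78 uv 339 269 xy [ 0.3319 -0.1871] size [0.037 0.016] ang 134.8 r 0.381
both 255 uv 274 215 xy [ 0.4675 -0.0197] size [0.045 0.048] ang 0.6 r 0.468
both 204 uv 321 215 xy [ 0.4694 -0.1427] size [0.103 0.017] ang 167.0 r 0.491
both 206 uv 211 209 xy [0.4799 0.1475] size [0.019 0.105] ang 23.4 r 0.502
both 3658 uv 146 202 xy [0.4934 0.3135] size [0.162 0.165] ang 79.6 r 0.585
both 4219 uv 400 195 xy [ 0.5237 -0.3402] size [0.229 0.132] ang 166.2 r 0.625
both 198 uv 321 160 xy [ 0.6193 -0.1437] size [0.107 0.018] ang 155.8 r 0.636
both 438 uv 265 152 xy [0.6368 0.0073] size [0.059 0.061] ang 4.2 r 0.637
both 243 uv 212 143 xy [0.6604 0.1542] size [0.046 0.05 ] ang 2.0 r 0.678
both 1139 uv 496 160 xy [ 0.6273 -0.6094] size [0.084 0.176] ang 175.4 r 0.875
both 119 uv 386 135 xy [ 0.6907 -0.3179] size [0.03  0.044] ang 43.3 r 0.76
both 557 uv 342 116 xy [ 0.7428 -0.2021] size [0.074 0.074] ang 178.9 r 0.77
both 585 uv 254 112 xy [0.7518 0.0393] size [0.218 0.049] ang 90.9 r 0.753
both 285 uv 135 109 xy [0.7552 0.3711] size [0.063 0.058] ang 132.2 r 0.841
both 3661 uv 41 89 xy [0.7958 0.6168] size [0.247 0.127] ang 101.4 r 1.007
```

```bash
cat > g.py <<'E'
import sys
from plant import env
from h import *
s=env.get_state(); a=list(map(float,sys.argv[1:]))
for i in range(0,len(a),4): print(*go(s,*a[i:i+4]))
E
python3 g.py .4627 -.0183 .12 80 .4627 -.0183 .028 80; sed -i 's/^$//' g.py
```

```text
[-2.000e-03 -1.000e-03 -1.027e+00] [ 42.49 -49.04  11.13]
[-2.000e-03 -1.000e-03 -1.027e+00] [ 42.48 -49.02  20.33]
```

```bash
python3 -m handwheel '[0,0,-1.027,42.5,-49,11.1,8.5,0,0,-1.027,42.5,-49,11.1,8.5,0,0,-1.027,42.5,-49,11.1,8.5,0,0,-1.027,42.5,-49,11.1,8.5,0,0,-1.027,42.5,-49,11.1,8.5,0,0,-1.027,42.5,-49,11.1,8.5,0,0,-1.027,42.5,-49,11.1,8.5,0,0,-1.027,42.5,-49,11.1,8.5,0,0,-1.027,42.5,-49,11.1,8.5,0,0,-1.027,42.5,-49,11.1,8.5,0,0,-1.027,42.5,-49,11.1,8.5,0,0,-1.027,42.5,-49,11.1,8.5]' 40; python3 g.py .4627 -.0183 .12 80 .4627 -.0183 .028 80
```

```text
time: 1.15
position: [0.4104, -0.1639, 0.1466]
tool_rot: [180.0, 0.0, 79.9]
force: [1.4, -0.7, 0.3]
opening: 0.085
grip_force: 0.0
[ 0.     0.    -0.001] [15.25  2.61  2.66]
[ 0.     0.    -0.001] [15.25  2.6  11.86]
```

```bash
python3 -m handwheel '[0,0,0,15.2,2.6,2.7,8.5,0,0,0,15.2,2.6,2.7,8.5,0,0,0,15.2,2.6,2.7,8.5,0,0,0,15.2,2.6,2.7,8.5,0,0,0,15.2,2.6,2.7,8.5,0,0,0,15.2,2.6,2.7,8.5,0,0,0,15.2,2.6,2.7,8.5]'; python3 g.py .4627 -.0183 .12 80 .4627 -.0183 .028 80
python3 - <<'E'
from plant import capture
from h import *
c=capture("wrist"); cv2.imwrite("pics/w1.png",c["image"][:,:,::-1]); print(c["eye"],c["attitude"],c["fov_y"])
b=blobs(c)
for k in b["cyan"]:
    (u,v),r=cv2.minEnclosingCircle(k); print(cv2.contourArea(k),u,v,r,cast(c,[u,v],.062))
E
```

```text
time: 1.73
position: [0.4623, -0.0209, 0.1199]
tool_rot: [-180.0, 0.0, 80.0]
force: [-0.4, -0.3, 0.3]
opening: 0.0852
grip_force: 0.0
[-0.  0.  0.] [ 0.27 -0.   -0.01]
[-0.  0.  0.] [ 0.27 -0.    9.19]
[0.47677465 0.05603483 0.26258654] [ 1.62268173e+02  7.24819580e-02 -9.97448626e+00] 58.98097622564655
207.0 235.8744659423828 308.380859375 14.672952651977539 [[ 0.43773049 -0.09387283]]
104.5 504.5 288.5 8.514793395996094 [[ 0.62232113 -0.10971801]]
4061.0 253.2552947998047 199.80938720703125 37.1690788269043 [[ 0.46377383 -0.01619141]]
```

View pics/w1.png

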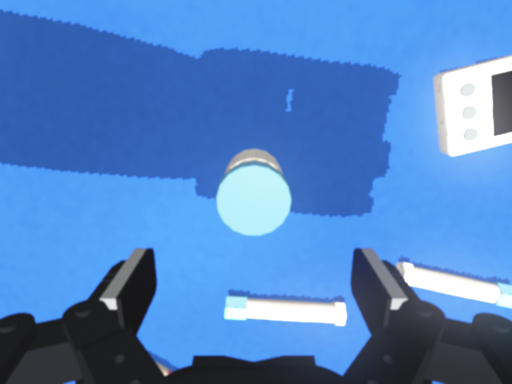

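The wrist view shows the jar lid at (253,200) with clear space around it. It agrees with the top view to within 2 mm.

```bash
python3 -m handwheel '[0,0,0,0.2,0,5,8.5,0,0,0,0.2,0,9.2,8.5,0,0,0,0.2,0,9.2,8.5,0,0,0,0.2,0,9.2,8.5,0,0,0,0.2,0,9.2,4,0,0,0,0.2,0,9.2,4,0,0,0,0.2,0,9.2,4,0,0,0,0.2,0,9.2,4,0,0,0,0.2,0,9.2,4,0,0,0,0.2,0,9.2,4]' 40; python3 g.py .5 .35 .11 79.6
```

```text
time: 2.62
position: [0.4648, -0.0194, 0.0307]
tool_rot: [179.7, 0.0, 80.0]
force: [-2.2, -0.3, 7.6]
opening: 0.047
grip_force: 40.2
[0.005 0.001 0.007] [36.98 -2.92 -7.97]
```

```bash
python3 -m handwheel '[0,0,0,0,0,-4,4,0,0,0,0,0,-8,4,0,0,0,5,0,-8,4,0,0,0,37,-2.9,-8,4,0,0,0,37,-2.9,-8,4,0,0,0,37,-2.9,-8,4,0,0,0,37,-2.9,-8,4,0,0,0,37,-2.9,-8,4,0,0,0,37,-2.9,-8,4,0,0,0,37,-2.9,-8,4,0,0,0,37,-2.9,-8,4,0,0,0,37,-2.9,-8,4]'; python3 -m handwheel '[0,0,0,0,0,0,4,0,0,0,0,0,0,4]'; python3 g.py .5 .35 .037 79.6
python3 - <<'E'
from plant import capture
import cv2
for n in("wrist",):
    cv2.imwrite("pics/w2.png",capture(n)["image"][:,:,::-1])
E
```

```text
time: 3.62
position: [0.4989, 0.3569, 0.1096]
tool_rot: [179.8, -0.3, 80.3]
force: [-1.3, -0.8, 0.3]
opening: 0.0464
grip_force: 41.6
time: 3.78
position: [0.4984, 0.3506, 0.1083]
tool_rot: [180.0, 0.0, 80.0]
force: [-0.2, -0.3, -1.0]
opening: 0.047
grip_force: 41.6
[0.    0.    0.007] [-0.03  0.17  7.13]
```

View pics/w2.png

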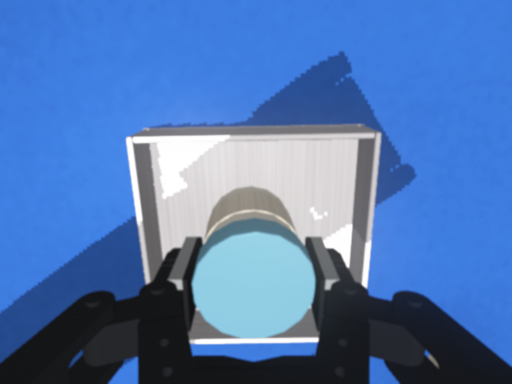

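```bash
python3 - <<'E'
from plant import capture
from h import *
c=capture("wrist"); p=cast(c,[[133,137],[378,130],[152,342],[362,342]],.04); print(p.round(4),np.linalg.norm(p[0]-p[1]),p.mean(0))
E
```

```text
[[0.4327 0.405 ]
 [0.5834 0.3828]
 [0.4029 0.2505]
 [0.561  0.2227]] 0.15230132026517626 [0.49500946 0.31527544]
```

The wrist view shows the jar held upright over the bin, and the wall corners put the bin centre at (0.495, 0.315), as expected. Lowering and releasing.

```bash
python3 -m handwheel '[0,0,0,0,0.2,4,4,0,0,0,0,0.2,6,4,0,0,0,0,0.2,7.3,4,0,0,0,0,0.2,7.3,4,0,0,0,0,0.2,7.3,4,0,0,0,0,0.2,7.3,6.5,0,0,0,0,0.2,7.3,6.5,0,0,0,0,0.2,7.3,6.5,0,0,0,0,0.2,7.3,6.5,0,0,0,0,0.2,3.5,6.5,0,0,0,0,0.2,0,6.5,0,0,0,0,0.2,0,6.5]'; python3 g.py .6465 .148 .12 80 .6465 .148 .028 80
```

```text
time: 4.88
position: [0.5052, 0.3526, 0.1163]
tool_rot: [179.3, -0.5, 80.0]
force: [1.7, 1.2, 1.6]
opening: 0.0651
grip_force: 0.0
[ 0.012 -0.008 -0.   ] [-17.68  17.48  -0.31]
[ 0.012 -0.008 -0.   ] [-17.76  17.37   8.88]
```

```bash
python3 -m handwheel '[0,0,0,-17.7,17.6,-0.7,8.5,0,0,0,-17.7,17.6,-0.7,8.5,0,0,0,-17.7,17.6,-0.7,8.5,0,0,0,-17.7,17.6,-0.7,8.5,0,0,0,-17.7,17.6,-0.7,8.5,0,0,0,-17.7,17.6,-0.7,8.5,0,0,0,-17.7,17.6,-0.7,8.5,0,0,0,-17.7,17.6,-0.7,8.5,0,0,0,-17.7,17.6,-0.7,8.5,0,0,0,-17.7,17.6,-0.7,8.5]'; 
python3 - <<'E'
from plant import capture,env
from h import *
c=capture("wrist")
b=blobs(c)
for k in b["cyan"]:
    (u,v),r=cv2.minEnclosingCircle(k); print(cv2.contourArea(k),u,v,r,cast(c,[u,v],.062))
c=capture("top")
for k in blobs(c)["cyan"]:
    (u,v),r=cv2.minEnclosingCircle(k); print(cv2.contourArea(k),u,v,r,cast(c,[u,v],.066))
E
python3 g.py .6465 .148 .12 80 .6465 .148 .028 80
```

```text
time: 5.72
position: [0.6421, 0.1465, 0.1146]
tool_rot: [-179.9, -0.0, 80.0]
force: [0.2, -0.4, -0.6]
opening: 0.0847
grip_force: 0.0
316.5 84.5 190.5 12.589778900146484 [[0.54404617 0.1767033 ]]
4000.5 259.6111145019531 204.61111450195312 37.393978118896484 [[0.64728059 0.14940247]]
26.0 317.5 231.0 3.3542017936706543 [[ 0.42475361 -0.12470823]]
214.0 127.42308044433594 196.42308044433594 9.917659759521484 [[0.50208953 0.35194743]]
27.5 327.5 145.5 3.8079864978790283 [[ 0.6425434  -0.15092055]]
28.0 315.5 49.5 3.8079864978790283 [[ 0.90512717 -0.12102491]]
29.5 345.5 49.0 3.6401548385620117 [[ 0.90766583 -0.20059247]]
31.0 335.5 49.0 3.6401548385620117 [[ 0.90729555 -0.17408679]]
28.0 325.5 48.75 3.5795552730560303 [[ 0.90763869 -0.14757019]]
28.5 365.4285583496094 48.0 3.5715415477752686 [[ 0.91125586 -0.2534322 ]]
28.5 355.4565124511719 48.19565200805664 3.5489792823791504 [[ 0.91032925 -0.22700993]]
[-0.001  0.     0.002] [ 0.19  0.41 -0.52]
[-0.001  0.     0.002] [0.19 0.42 8.68]
```

```bash
python3 -m handwheel '[0,0,0,0.2,0.4,4.5,8.5,0,0,0,0.2,0.4,8.6,8.5,0,0,0,0.2,0.4,8.6,8.5,0,0,0,0.2,0.4,8.6,8.5,0,0,0,0.2,0.4,8.6,4,0,0,0,0.2,0.4,8.6,4,0,0,0,0.2,0.4,8.6,4,0,0,0,0.2,0.4,8.6,4,0,0,0,0.2,0.4,8.6,4,0,0,0,0.2,0.4,8.6,4]' 40; python3 g.py .488 .279 .125 80
```

```text
time: 6.65
position: [0.6494, 0.1469, 0.0326]
tool_rot: [179.7, -0.1, 80.0]
force: [-1.5, 0.7, 6.5]
opening: 0.0468
grip_force: 40.3
[ 0.005 -0.001 -0.001] [ 10.21 -18.15  -9.31]
```

```bash
python3 -m handwheel '[0,0,0,0,0,-4,4,0,0,0,0,0,-8,4,0,0,0,2,-4,-9.5,4,0,0,0,10.2,-18,-9.5,4,0,0,0,10.2,-18,-9.5,4,0,0,0,10.2,-18,-9.5,4,0,0,0,10.2,-18,-9.5,4,0,0,0,10.2,-18,-9.5,4,0,0,0,10.2,-18,-9.5,4,0,0,0,10.2,-18,-9.5,4,0,0,0,10.2,-18,-9.5,4]'; python3 g.py .488 .279 .0376 80
```

```text
time: 7.57
position: [0.4892, 0.2778, 0.1247]
tool_rot: [179.9, -0.0, 79.9]
force: [0.1, -0.2, -0.8]
opening: 0.0466
grip_force: 41.6
[ 0.002 -0.001 -0.002] [ 0.09 -0.16  8.71]
```

```bash
python3 -m handwheel '[0,0,0,0.1,-0.1,4,4,0,0,0,0.1,-0.1,7,4,0,0,0,0.1,-0.1,8.7,4,0,0,0,0.1,-0.1,8.7,4,0,0,0,0.1,-0.1,8.7,4,0,0,0,0.1,-0.1,8.7,6.5,0,0,0,0.1,-0.1,8.7,6.5,0,0,0,0.1,-0.1,8.7,6.5,0,0,0,0.1,-0.1,8.7,6.5,0,0,0,0.1,-0.1,5,6.5,0,0,0,0.1,-0.1,1,6.5,0,0,0,0.1,-0.1,0,6.5]'; python3 -m handwheel '[0,0,0,0,0,0,5]'; python3 g.py .62 -.144 .1 156 .6193 -.1437 .004 155.8 
python3 - <<'E'
from plant import capture
from h import *
c=capture("wrist"); cv2.imwrite("pics/w3.png",c["image"][:,:,::-1])
E
```

```text
time: 8.57
position: [0.4907, 0.2809, 0.1308]
tool_rot: [179.5, -0.3, 80.0]
force: [0.7, 0.5, 1.3]
opening: 0.0647
grip_force: 0.0
time: 8.65
position: [0.4904, 0.2807, 0.1293]
tool_rot: [179.5, -0.3, 80.0]
force: [0.3, -0.1, 0.9]
opening: 0.0547
grip_force: 0.0
[ 0.011  0.002 -1.327] [-39.58  20.13   2.91]
[ 0.011  0.002 -1.323] [-39.62  19.97  12.51]
```

View pics/w3.png

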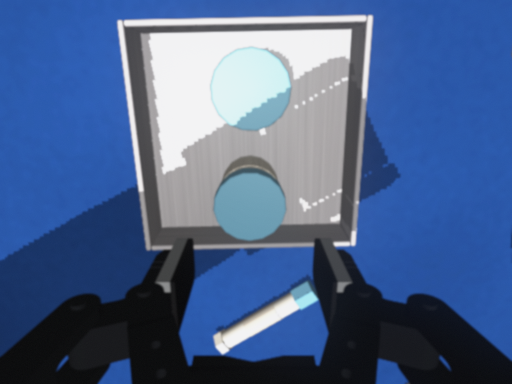

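The wrist view shows both jars standing in the bin, with lids at (250,88) and (250,205). Now tube A.

```bash
python3 -m handwheel '[0,0,-1.325,-39.6,20.1,2.5,5,0,0,-1.325,-39.6,20.1,2.5,5,0,0,-1.325,-39.6,20.1,2.5,5,0,0,-1.325,-39.6,20.1,2.5,5,0,0,-1.325,-39.6,20.1,2.5,5,0,0,-1.325,-39.6,20.1,2.5,5,0,0,-1.325,-39.6,20.1,2.5,5,0,0,-1.325,-39.6,20.1,2.5,5,0,0,-1.325,-39.6,20.1,2.5,5,0,0,-1.325,-39.6,20.1,2.5,5,0,0,-1.325,-39.6,20.1,2.5,5,0,0,-1.325,-39.6,20.1,2.5,5]'; python3 -m handwheel '[0,0,0,0,0,0,5,0,0,0,0,0,0,5]'; cat > w.py <<'E'
from plant import capture,env
from h import *
c=capture("wrist"); cv2.imwrite("pics/w.png",c["image"][:,:,::-1])
for n in("cyan","white","both"):
  for k in blobs(c,60)[n]:
    r=cv2.minAreaRect(k); b=cast(c,cv2.boxPoints(r),.012)
    e=b[1]-b[0],b[2]-b[1]; L=[np.linalg.norm(q) for q in e]; q=e[int(np.argmax(L))]
    print(n,int(cv2.contourArea(k)),np.round(r[0]),b.mean(0).round(4),np.round(L,3),round(np.degrees(np.arctan2(q[1],q[0]))%180,1))
E
python3 w.py; python3 g.py .62 -.144 .1 156 .6193 -.1437 .004 155.8
```

```text
time: 9.7
position: [0.6156, -0.1504, 0.0962]
tool_rot: [-179.9, -0.1, 155.9]
force: [-0.3, 0.9, -0.2]
opening: 0.0501
grip_force: 0.0
time: 9.87
position: [0.6145, -0.1455, 0.0963]
tool_rot: [180.0, -0.3, 155.7]
force: [-0.7, 0.2, -0.5]
opening: 0.0496
grip_force: 0.0
cyan 310 [260. 254.] [ 0.6609 -0.1603] [0.012 0.018] 156.5
white 130 [120. 366.] [ 0.7093 -0.3104] [0.023 0.008] 105.9
white 125 [ 16. 335.] [ 0.6469 -0.371 ] [0.029 0.005] 75.6
white 1275 [254. 336.] [ 0.7279 -0.1954] [0.074 0.037] 65.7
white 1366 [470. 287.] [ 0.7538 -0.0237] [0.066 0.016] 87.0
white 6405 [ 34. 230.] [ 0.5805 -0.3074] [0.151 0.045] 143.2
white 2397 [258. 183.] [ 0.6117 -0.14  ] [0.019 0.088] 156.7
white 5314 [480. 130.] [0.6376 0.0105] [0.064 0.063] 92.0
white 1828 [172.  33.] [ 0.5003 -0.1484] [0.02  0.041] 164.7
both 130 [120. 366.] [ 0.7093 -0.3104] [0.023 0.008] 105.9
both 125 [ 16. 335.] [ 0.6469 -0.371 ] [0.029 0.005] 75.6
both 1275 [254. 336.] [ 0.7279 -0.1954] [0.074 0.037] 65.7
both 1366 [470. 287.] [ 0.7538 -0.0237] [0.066 0.016] 87.0
both 6405 [ 34. 230.] [ 0.5805 -0.3074] [0.151 0.045] 143.2
both 2717 [258. 194.] [ 0.6201 -0.1438] [0.019 0.107] 156.7
both 5314 [480. 130.] [0.6376 0.0105] [0.064 0.063] 92.0
both 1828 [172.  33.] [ 0.5003 -0.1484] [0.02  0.041] 164.7
[ 0.    -0.004 -0.003] [-0.47  0.27 -0.33]
[ 0.    -0.004  0.   ] [-0.44  0.26  9.27]
```

```bash
python3 -m handwheel '[0,0,-0.015,-0.5,0.3,4,5,0,0,-0.015,-0.5,0.3,7.5,5,0,0,-0.015,-0.5,0.3,9.1,5,0,0,-0.015,-0.5,0.3,9.1,5,0,0,-0.015,-0.5,0.3,9.1,5,0,0,-0.015,-0.5,0.3,9.1,1,0,0,-0.015,-0.5,0.3,9.1,1,0,0,-0.015,-0.5,0.3,9.1,1,0,0,-0.015,-0.5,0.3,9.1,1,0,0,-0.015,-0.5,0.3,9.1,1,0,0,-0.015,-0.5,0.3,9.1,1]' 40; python3 g.py .531 -.324 .08 166 
```

```text
time: 10.83
position: [0.6235, -0.145, 0.0106]
tool_rot: [180.0, 0.2, 156.7]
force: [-0.9, 0.8, 7.4]
opening: 0.0128
grip_force: 39.2
[ 0.     0.004 -0.162] [  1.4  -20.09  -6.96]
```

```bash
python3 -m handwheel '[0,0,0,0,0,0,4,0,0,0,0,0,0,4,0,0,0,0,0,0,4,0,0,0,0,0,0,4]'; python3 w.py | grep -E "both|cyan"
```

```text
time: 11.17
position: [0.6215, -0.1447, 0.0077]
tool_rot: [-180.0, -0.0, 156.7]
force: [0.3, -0.7, 0.0]
opening: 0.0402
grip_force: 0.0
cyan 1183 [254. 328.] [ 0.6597 -0.1602] [0.019 0.027] 157.8
both 436 [316. 261.] [ 0.6366 -0.1191] [0.007 0.028] 170.5
both 425 [190. 261.] [ 0.6135 -0.1726] [0.028 0.007] 142.3
both 7958 [254. 241.] [ 0.6211 -0.1434] [0.02  0.111] 158.1
both 284 [506. 142.] [ 0.615  -0.0286] [0.004 0.02 ] 169.7
both 2357 [120.  22.] [ 0.5135 -0.1515] [0.021 0.017] 72.2
```

View pics/w.png

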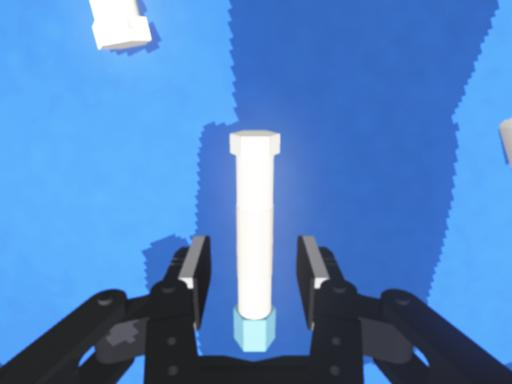

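The tube is centred between the pads, with its body at (254,240), but the pads sit slightly high. I'll go 5 mm lower and grip again.

```bash
python3 -m handwheel '[0,0,0,0,0,0.5,4,0,0,0,0,0,0.5,4,0,0,0,0,0,0.5,4]' 40;  python3 -m handwheel '[0,0,0,0,0,0,1,0,0,0,0,0,0,1,0,0,0,0,0,0,1,0,0,0,0,0,0,1,0,0,0,0,0,0,1,0,0,0,0,0,0,1]'; python3 g.py .531 -.324 .08 166
```

```text
time: 11.47
position: [0.6213, -0.1445, 0.0021]
tool_rot: [-180.0, -0.1, 156.7]
force: [-0.0, 0.2, -0.1]
opening: 0.0401
grip_force: 0.0
time: 11.97
position: [0.622, -0.1448, 0.0031]
tool_rot: [180.0, 0.0, 156.7]
force: [0.4, -0.1, 0.5]
opening: 0.0144
grip_force: 39.0
[ 0.     0.    -0.162] [  1.28 -20.06  -7.69]
```

```bash
python3 -m handwheel '[0,0,0,0,0,-4,1,0,0,0,0,0,-7.7,1,0,0,-0.16,1.3,-20,-7.7,1,0,0,-0.16,1.3,-20,-7.7,1,0,0,-0.16,1.3,-20,-7.7,1,0,0,-0.16,1.3,-20,-7.7,1,0,0,-0.16,1.3,-20,-7.7,1,0,0,-0.16,1.3,-20,-7.7,1,0,0,-0.16,1.3,-20,-7.7,1,0,0,-0.16,1.3,-20,-7.7,1,0,0,-0.16,1.3,-20,-7.7,1]'; python3 w.py | grep -E "both|cyan"; python3 g.py .531 -.324 .0076 166
```

```text
time: 12.88
position: [0.5313, -0.3222, 0.0798]
tool_rot: [180.0, -0.0, 166.0]
force: [0.2, 0.4, -0.1]
opening: 0.0141
grip_force: 39.2
cyan 660 [254. 342.] [ 0.6428 -0.349 ] [0.018 0.027] 166.7
both 752 [254. 342.] [ 0.6432 -0.3495] [0.038 0.028] 75.9
both 237 [503. 102.] [ 0.5065 -0.1602] [0.01  0.023] 179.0
both 46783 [212. 173.] [ 0.5207 -0.3467] [0.118 0.206] 169.6
both 4227 [207. 152.] [ 0.5048 -0.3456] [0.137 0.189] 170.2
[ 0. -0.  0.] [-0.01 -0.21  7.22]
```

View pics/w.png

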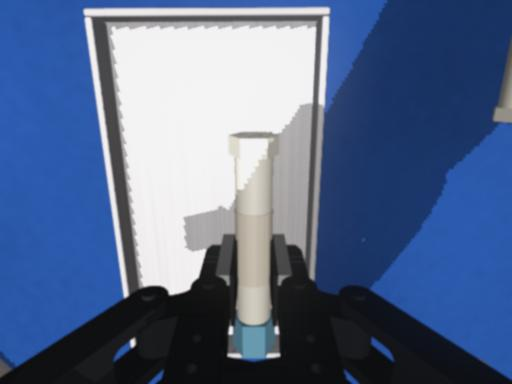

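The wrist view shows the tube held level over the tray, parallel to its walls. The far rim corners are at (86,12) and (328,12). Checking the rim position before lowering.

```bash
python3 - <<'E'
from plant import capture
from h import *
c=capture("wrist"); p=cast(c,[[86,12],[328,12],[128,290],[312,290]],.025); print(p.round(4),[np.linalg.norm(a-b) for a,b in((p[0],p[1]),(p[2],p[3]))])
a=p[1]-p[0]; n=a/np.linalg.norm(a); ax=np.array([n[1],-n[0]]); print("end mid",(p[0]+p[1])/2,"axis",ax,"mid2",(p[2]+p[3])/2, "centre",(p[0]+p[1])/2+.115*ax)
E
```

```text
[[ 0.4037 -0.3802]
 [ 0.4343 -0.257 ]
 [ 0.5691 -0.4182]
 [ 0.5992 -0.2975]] [np.float64(0.12701006586882418), np.float64(0.12448868474859734)]
end mid [ 0.41898299 -0.3185929 ] axis [ 0.97048334 -0.24116817] mid2 [ 0.58413403 -0.35784356] centre [ 0.53058858 -0.34632724]
```

```bash
python3 -m handwheel '[0,0,0,0,-0.2,4,1,0,0,0,0,-0.2,6,1,0,0,0,0,-0.2,7.2,1,0,0,0,0,-0.2,7.2,1,0,0,0,0,-0.2,7.2,1,0,0,0,0,-0.2,7.2,3,0,0,0,0,-0.2,7.2,3,0,0,0,0,-0.2,7.2,3,0,0,0,0,-0.2,4,3,0,0,0,0,-0.2,0,3,0,0,0,0,-0.2,-1,3,0,0,0,0,-0.2,-1,3]'; python3 m.py | grep "both"|grep -E " uv (32|39|40|38)"; python3 w.py | grep cyan; python3 g.py .4694 -.1427 .09 167
```

```text
time: 13.98
position: [0.5333, -0.3276, 0.0957]
tool_rot: [-179.7, 0.5, 165.9]
force: [0.0, -0.0, -0.4]
opening: 0.0302
grip_force: 0.0
both 173 uv 322 215 xy [ 0.4701 -0.1435] size [0.104 0.017] ang 167.9 r 0.492
both 1509 uv 389 192 xy [ 0.5352 -0.3238] size [0.233 0.084] ang 164.9 r 0.626
both 120 uv 386 135 xy [ 0.6907 -0.3179] size [0.03  0.044] ang 43.3 r 0.76
cyan 331 [256. 250.] [ 0.5749 -0.335 ] [0.012 0.019] 166.5
[-0.     0.001 -0.019] [10.38 16.23  0.02]
```

```bash
python3 -m handwheel '[0,0,-0.025,10.4,16.2,0,5,0,0,-0.025,10.4,16.2,0,5,0,0,-0.025,10.4,16.2,0,5,0,0,-0.025,10.4,16.2,0,5,0,0,-0.025,10.4,16.2,0,5,0,0,-0.025,10.4,16.2,0,5,0,0,-0.025,10.4,16.2,0,5,0,0,-0.025,10.4,16.2,0,5]'; python3 w.py | grep -E "both|cyan"; python3 g.py .4697 -.143 .003 167.5
```

```text
time: 14.75
position: [0.4688, -0.143, 0.0891]
tool_rot: [180.0, -0.1, 167.4]
force: [0.1, -0.2, 0.1]
opening: 0.0501
grip_force: 0.0
cyan 626 [254. 134.] [ 0.4279 -0.1333] [0.015 0.019] 168.0
both 1229 [492. 334.] [0.6234 0.016 ] [0.035 0.043] 10.4
both 10763 [ 42. 272.] [ 0.4992 -0.3103] [0.058 0.151] 158.8
both 3110 [253. 194.] [ 0.4712 -0.1434] [0.017 0.108] 168.0
both 735 [113.  23.] [ 0.3459 -0.1999] [0.038 0.016] 132.8
[-0.    -0.001 -0.003] [-0.04  0.07  8.64]
```

```bash
python3 -m handwheel '[0,0,-0.01,-0.1,0.1,4,4,0,0,-0.01,-0.1,0.1,7.5,4,0,0,-0.01,-0.1,0.1,8.6,4,0,0,-0.01,-0.1,0.1,8.6,4,0,0,-0.01,-0.1,0.1,8.6,4,0,0,-0.01,-0.1,0.1,8.6,4]' 40; python3 -m handwheel '[0,0,0,0,0,0,1,0,0,0,0,0,0,1,0,0,0,0,0,0,1,0,0,0,0,0,0,1,0,0,0,0,0,0,1,0,0,0,0,0,0,1]'; python3 g.py .523 -.367 .08 166
```

```text
time: 15.3
position: [0.4715, -0.1432, 0.0054]
tool_rot: [-180.0, 0.1, 167.9]
force: [1.1, -0.7, -0.3]
opening: 0.0399
grip_force: 0.0
time: 15.8
position: [0.4715, -0.1428, 0.0058]
tool_rot: [-179.9, 0.2, 167.9]
force: [-1.2, 0.2, 6.6]
opening: 0.014
grip_force: 39.1
[-0.001  0.003  0.033] [ -9.75 -20.85  -7.38]
```

```bash
python3 -m handwheel '[0,0,0,0,0,0,3,0,0,0,0,0,0,3,0,0,0,0,0,0.25,3,0,0,0,0,0,0.25,3,0,0,0,0,0,0.25,3,0,0,0,0,0,0.25,1,0,0,0,0,0,0.25,1,0,0,0,0,0,0.25,1,0,0,0,0,0,0.25,1,0,0,0,0,0,0.25,1,0,0,0,0,0,0.25,1]'; python3 g.py .523 -.367 .08 166
```

```text
time: 16.72
position: [0.4701, -0.1421, 0.0014]
tool_rot: [180.0, -0.0, 167.9]
force: [0.5, -0.5, 0.4]
opening: 0.0143
grip_force: 38.9
[ 0.    -0.     0.034] [ -9.87 -20.89  -7.86]
```

```bash
python3 -m handwheel '[0,0,0,0,0,-4,1,0,0,0,0,0,-7.8,1,0,0,0.034,-9.8,-20.9,-7.8,1,0,0,0.034,-9.8,-20.9,-7.8,1,0,0,0.034,-9.8,-20.9,-7.8,1,0,0,0.034,-9.8,-20.9,-7.8,1,0,0,0.034,-9.8,-20.9,-7.8,1,0,0,0.034,-9.8,-20.9,-7.8,1,0,0,0.034,-9.8,-20.9,-7.8,1,0,0,0.034,-9.8,-20.9,-7.8,1,0,0,0.034,-9.8,-20.9,-7.8,1]'; python3 -m handwheel '[0,0,0,0,0,0,1]'; python3 w.py | grep -E "both|cyan"; python3 g.py .523 -.367 .006 166
```

```text
time: 17.63
position: [0.5217, -0.366, 0.0787]
tool_rot: [179.9, -0.1, 166.0]
force: [-0.4, 0.5, -0.5]
opening: 0.0139
grip_force: 39.1
time: 17.72
position: [0.5219, -0.3653, 0.0789]
tool_rot: [179.9, -0.1, 166.0]
force: [-0.2, -0.6, 0.5]
opening: 0.0143
grip_force: 39.1
cyan 358 [316. 261.] [ 0.5759 -0.3336] [0.012 0.019] 169.7
cyan 1837 [255. 166.] [ 0.5    -0.3583] [0.031 0.032] 167.4
both 48223 [287. 190.] [ 0.5384 -0.3457] [0.118 0.242] 173.1
both 927 [394. 153.] [ 0.5233 -0.2741] [0.181 0.003] 166.3
both 3143 [297. 141.] [ 0.5014 -0.3309] [0.135 0.182] 177.6
[ 0.001 -0.001  0.001] [-0.14 -0.15  7.31]
```

View pics/w.png

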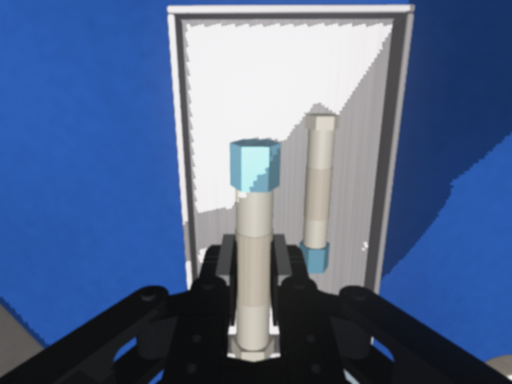

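The first tube lies in the tray at about (316,190), and the second is level over the free half. Lowering it now.

```bash
python3 -m handwheel '[0,0,0,0,0.1,4,1,0,0,0,0,0.1,6,1,0,0,0,0,0.1,7.3,1,0,0,0,0,0.1,7.3,1,0,0,0,0,0.1,7.3,1,0,0,0,0,0.1,7.3,3,0,0,0,0,0.1,7.3,3,0,0,0,0,0.1,7.3,3,0,0,0,0,0.1,5,3,0,0,0,0,0.1,2,3,0,0,0,0,0.1,-2,3,0,0,0,0,0.1,-6,3]'; python3 -m handwheel '[0,0,0,0,0,-4,3,0,0,0,0,0,-6,3,0,0,0,0,0,-6,3,0,0,0,0,0,-6,3,0,0,0,0,0,-6,3]'; python3 m.py; python3 - <<'E'
from plant import capture
import cv2
cv2.imwrite("pics/w5.png",capture("wrist")["image"][:,:,::-1]);cv2.imwrite("pics/s5.png",cv2.resize(capture("scene")["image"][:,:,::-1],(800,600)))
E
```

```text
time: 18.77
position: [0.5218, -0.3653, 0.1399]
tool_rot: [179.9, -0.1, 166.0]
force: [-0.8, -0.1, -0.0]
opening: 0.0297
grip_force: 0.0
time: 19.18
position: [0.5219, -0.3654, 0.1983]
tool_rot: [179.9, -0.1, 166.0]
force: [-0.2, -0.3, -1.2]
opening: 0.03
grip_force: 0.0
cyan 40 uv 403 212 xy [ 0.4808 -0.3561] size [0.019 0.019] ang 164.2 r 0.598
cyan 266 uv 157 203 xy [0.4874 0.2775] size [0.046 0.046] ang 3.3 r 0.561
cyan 30 uv 205 194 xy [0.5195 0.1655] size [0.017 0.017] ang 28.4 r 0.545
cyan 281 uv 128 197 xy [0.5013 0.3519] size [0.051 0.046] ang 91.0 r 0.612
cyan 26 uv 394 178 xy [ 0.5704 -0.3371] size [0.013 0.019] ang 178.0 r 0.663
both 4558 uv 98 356 xy [0.1146 0.4045] size [0.205 0.148] ang 103.5 r 0.42
both 75 uv 339 269 xy [ 0.3319 -0.1871] size [0.037 0.016] ang 134.8 r 0.381
both 206 uv 211 209 xy [0.4799 0.1475] size [0.019 0.105] ang 23.4 r 0.502
both 21 uv 423 202 xy [ 0.5096 -0.4116] size [0.093 0.005] ang 167.1 r 0.655
both 3663 uv 146 202 xy [0.4934 0.3135] size [0.161 0.166] ang 80.0 r 0.585
both 3685 uv 398 195 xy [ 0.5249 -0.3356] size [0.228 0.124] ang 164.2 r 0.623
both 440 uv 265 152 xy [0.6368 0.0073] size [0.059 0.061] ang 4.2 r 0.637
both 123 uv 386 135 xy [ 0.6907 -0.3179] size [0.03  0.044] ang 43.3 r 0.76
both 20 uv 204 123 xy [0.7165 0.1783] size [0.03  0.006] ang 90.9 r 0.738
both 562 uv 342 116 xy [ 0.7428 -0.2021] size [0.074 0.074] ang 178.9 r 0.77
both 596 uv 254 112 xy [0.7517 0.0407] size [0.215 0.049] ang 90.9 r 0.753
both 299 uv 135 109 xy [0.755 0.371] size [0.063 0.059] ang 132.2 r 0.841
both 3710 uv 41 89 xy [0.7953 0.6169] size [0.248 0.129] ang 101.4 r 1.007
```

View pics/s5.png

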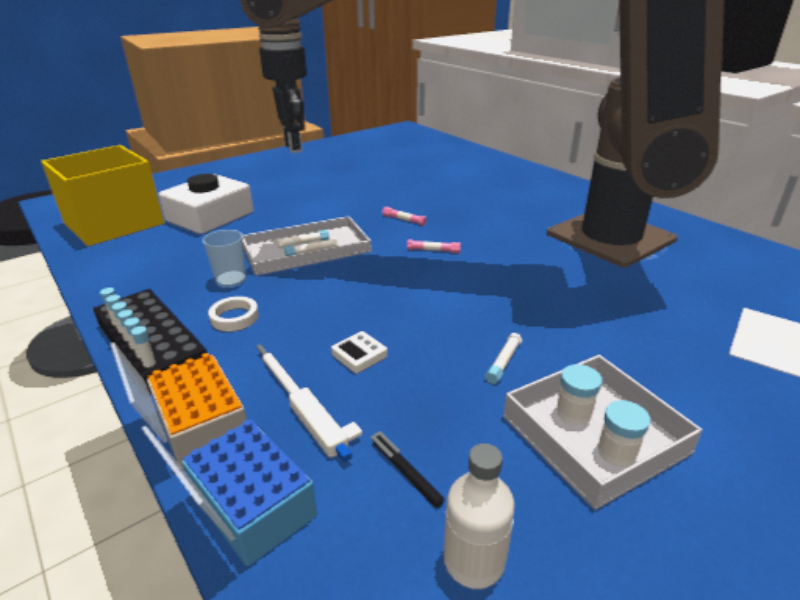

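View pics/w5.png

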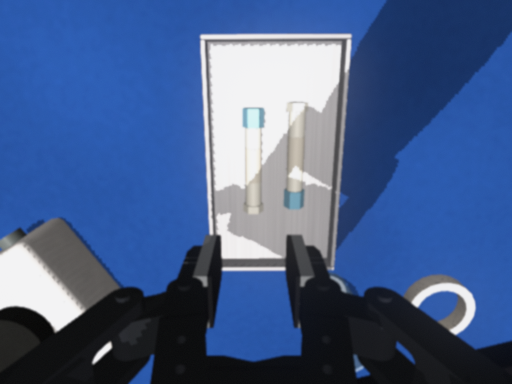

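Both tubes lie flat in the tray, at (254,160) and (296,155) in the wrist view. Both jars stand in the bin, at (578,395) and (622,432) in the scene view. The third tube and the bystanders have not moved.

```bash
python3 -c "from plant import job_done; print(job_done())"
```

```text
the job is handed in; nothing more can be done
None
```

I handed the job in at about 19 s: both jars are upright in the square bin, two tubes lie flat in the long tray, and the third tube and the other items look unmoved in the final pictures.

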